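Fit the USB charger insert into the desk power box and reset the box

TASK

The power box on the desk has one open bay. Take the long USB charger insert that lies on the desk, ports upward, put it into the bay and press it fully home until its face is flush with the box top; then press the round reset button on the box all the way in and let it spring back. Leave the other things on the desk where they are.

Things in the scene. Friction and masses are not known exactly. Their poses are not given: they have to be found in the camera images.
- insert_center (a point): Centre (half-way up) of the USB charger insert: white plastic block 44.6 mm wide (x), 67 mm long (y), 34 mm high (z, up), 60 to 115 g, standing loose on the desk (top at z = 0), face up. The face has a grey panel with four small dark ports along its length. Long sides straight and plain, bottom edges rounded (4 mm). Half a turn about z makes no difference.
- bay (a point): Centre of the open bay's mouth, in the plane of the box top, 62 mm above the desk. The bay is 48 mm along x and 69.6 mm along y, 34 mm deep, mouth chamfered 2 mm; z is up. Spring catches in its short ends stop a loosely placed insert while it stands about 10 mm proud; pushing down at the middle of its face (6 to 13 N, up to 20 N if off-centre) carries it past them onto the floor, face flush, and they hold it.
- power_box: The power box, fixed: aluminium, black end caps, 90 mm wide (x), 246 mm long (y), flat top 62 mm above the desk, origin under its centre. Along y from its centre: round outlet (+88 mm), open bay (+22 mm), round outlet (-43 mm), reset button (-92 mm). The strips of top beside the bay's long sides are 21 mm wide, flat and clear.
- button_top (a point): Centre of the top of the reset button: a plain grey round button, 23 mm across, on the box top at 114 mm from the bay's centre (towards the bay's -y). At rest its top stands 10 mm above the box top.
- reset_button (a joint): Travel of the reset button, m: 0 out (at rest), 0.006 pressed in to its stop. The spring needs about 2 N to start and 5.5 N at the stop, and returns the button when it is let go.
- blank_insert: Spare blank insert, not wanted: same white plastic and height (34 mm) but square, 44.6 by 44.6 mm, with no ports. Origin under its centre.
- phone: Phone lying flat, 152 by 74 by 9 mm (x, y, z), origin under its centre.
- stylus: Orange stylus lying flat, 140 mm long along x, 9 mm thick, origin under its middle.
- screwdriver: Screwdriver lying on the desk along x, about 200 mm long, origin under it near its middle.
- mug: White mug, 82 mm across, 92 mm high, origin under its centre.
- mouse: Black computer mouse, 105 by 60 by 32 mm, origin under its centre.
- notes_pad: Block of sticky notes, 76 by 76 by 18 mm, origin under its centre.

How it is judged:
By the outcome, as a careful person would: the job done as asked, in the order asked, and still so for the second after the job is handed in, with the robot touching nothing.
It also fails if it takes over 58 s, if anything falls off the work surface, if the arm or the gripper's body presses on something with over 40 N, if the wrist force passes 120 N, or if a joint passes its speed limit or range.

ROBOT

A 6-joint arm with a two-finger parallel gripper is mounted at the origin on the work surface. World frame = base frame: x ahead of the robot, y to its left, z up, the work surface at z = 0. Lengths are in m, angles in rad, forces in N, time in s.
With the tool pointing down it reaches from about 0.35 to 0.975 m from the base axis. Payload 4.9 kg.
Tool frame: the origin (TCP) lies at the very end of the fingers, on their centre line; the grasp point (between the pads) lies 19 mm behind it; y points along the fingers, x is the direction in which the jaws open and shut, and the axes are right-handed (so a half turn about y gives the same grasp; the last joint's range is limited). The gripper opens to 85 mm and grips with 20 to 120 N. Pads are 22 mm wide; open, the fingers measure 114 mm over their backs; the gripper's body (76 mm by 85 mm) begins 54 mm behind the grasp point. The pads swing forward as they close: fully open they stand 13 mm farther back than shut.
Start: joints at [-1.298, 0.053, 1.613, -0, 1.476, -0.119], TCP at [0.239, -0.578, 0.231] pointing down, gripper open.
Joint ranges: [-3.01, 3.01], [-1.01, 2.22], [0.06, 2.58], [-1.02, 4.17], [0.09, 2.62], [-3.14, 3.14]. Speed limits (rad/s): [2.57, 2.57, 3.14, 3.14, 3.14, 3.14].

INTERFACE

Orientations are given as a unit quaternion [w, x, y, z].
In Python, from workcell import r gives the robot as it stands. Calls block until the motion is done:
- r.move_to(position, orientation): joint-space move of the TCP to a pose.
- r.line_to(position, speed=0.15, rotation=None, max_force=None): straight line of the TCP; rotation=None keeps the orientation; speed is the mean speed in m/s. With max_force (N) it stops when the force on the tool has changed by that much, and returns True; else False.
- r.movej(angles): joint-space move.
- r.release() and r.close(grasp_force=None): open the fingers fully, or close them until they stop; grasp_force is the grip in N (None keeps the last).
- r.sleep(seconds).
- r.inverse_kinematics(position, orientation): joint angles nearest the present ones, or None.
- r.capture(name): name is "scene" or "top" or "wrist"; returns the picture (480x640x3 uint8, red, green, blue); there is no depth.
- r.camera_model(name): a dict with "mtx" (3x3 intrinsics, pixels), "rvec" (rotation vector, rad) and "tvec" (3), from world to camera coordinates, as OpenCV has them; the wrist camera has in their place "hand_eye" (4x4, takes a point from camera to tool coordinates, whose origin is the TCP and whose axes are the tool frame's). Camera axes: x right, y down, z forward; pixel columns grow to the right and rows downward; lengths in m; the calibration is good to about 2 mm. A picture is of the moment at which its call begins: read the wrist's pose just before it. camera_model takes no time and is no camera call.
A pose or a line that the arm cannot do raises r.Unreachable and nothing moves.
- r.job_done(): hands the job in, once; it reports no verdict.
Readings, each from a call of its own:
- r.current_time_s(): time.
- r.current_joint_positions(): joint angles.
- r.current_joint_velocities(): joint speeds.
- r.current_tau(): joint torques, N m.
- r.current_position(): TCP position.
- r.current_tool_rot(): TCP orientation.
- r.current_wrist_force(): force on the tool from outside, world axes, zero at the start.
- r.current_wrist_torque(): the same for the moment, N m.
- r.current_opening(): opening from 0.0 (shut) to 1.0 (fully open).
Only numpy, scipy, OpenCV 4.12 (cv2) and the standard library are available. Lean on these libraries where they do the work, as an engineer would, in place of code of your own. Each camera call takes 0.05 s, during which the arm holds its last target.

## Working session

There is one attempt and no reset: what is moved stays moved. The work goes in short steps, each a Python script; the robot and the scene stay as the last script left them, time stands still between calls to the robot, and variables do not carry over. Pictures are saved under pics/ and viewed, and the job is handed in when it is done.

```bash
ls; mkdir -p pics; python3 - <<'E'
from workcell import r
import cv2
for n in("scene","top","wrist"):
    im=r.capture(n); cv2.imwrite(f"pics/a_{n}.png",im[:,:,::-1])
    print(n,r.camera_model(n))
print(r.current_time_s(),r.current_position(),r.current_tool_rot())
E
```

```text
pics
scene {'mtx': array([[508.58958478,   0.        , 322.6757524 ],
       [  0.        , 508.58958478, 235.05261364],
       [  0.        ,   0.        ,   1.        ]]), 'rvec': array([ 1.42062568,  2.12248027, -0.86631552]), 'tvec': array([ 0.16857118, -0.33101527,  1.51218887])}
top {'mtx': array([[570.0683267 ,   0.        , 322.8605672 ],
       [  0.        , 570.0683267 , 236.44265563],
       [  0.        ,   0.        ,   1.        ]]), 'rvec': array([ 2.13909393, -2.20144658,  0.08410134]), 'tvec': array([0.07352174, 0.58587943, 1.02888299])}
wrist {'mtx': array([[338.77969724,   0.        , 318.41394091],
       [  0.        , 338.77969724, 239.67579161],
       [  0.        ,   0.        ,   1.        ]]), 'hand_eye': array([[ 9.99999914e-01,  5.43623344e-05,  4.11437701e-04,
        -3.79181915e-04],
       [-3.75422542e-04, -3.04088868e-01,  9.52643595e-01,
        -1.41969744e-01],
       [ 1.76901554e-04, -9.52643668e-01, -3.04088821e-01,
         7.80959624e-02],
       [ 0.00000000e+00,  0.00000000e+00,  0.00000000e+00,
         1.00000000e+00]])}
0.15 [ 0.23850685 -0.57718874  0.23034794] [ 0.58811467 -0.5873988   0.39355223 -0.39268363]
```

View pics/a_top.png

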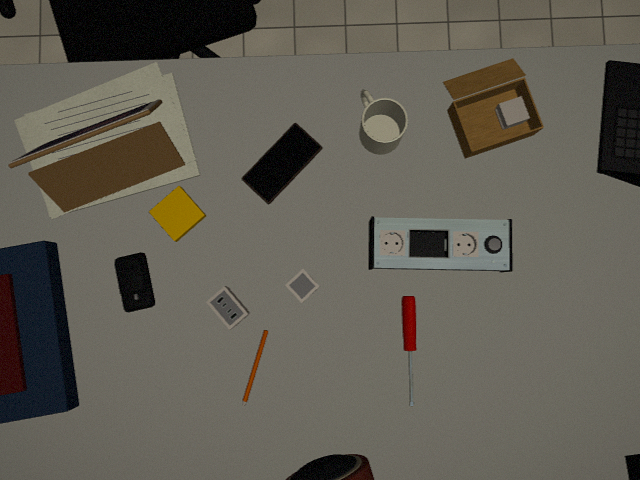

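View pics/a_scene.png

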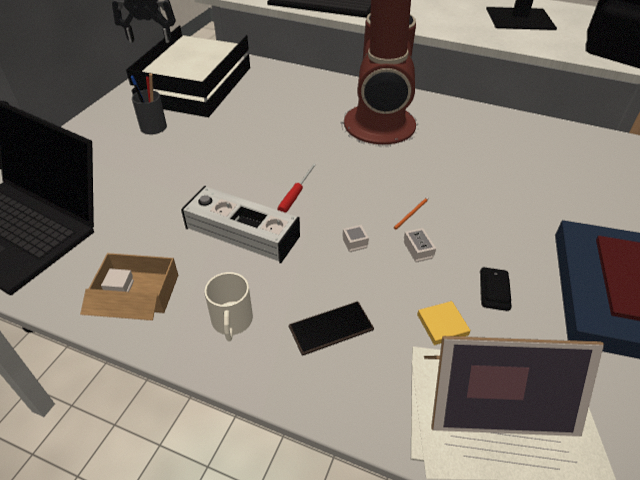

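View pics/a_wrist.png

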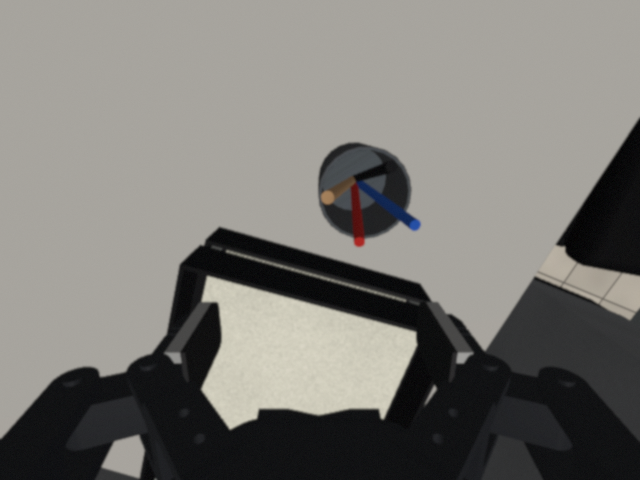

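The top view shows the long insert near (228,307), the blank at (302,286), the box at (370–512, 217–271), the bay at (429,244) and the button at (493,244). I'll enlarge these.

```bash
python3 - <<'E'
import cv2,numpy as np
im=cv2.imread("pics/a_top.png")
a=cv2.resize(im[275:335,195:275],None,fx=8,fy=8,interpolation=cv2.INTER_CUBIC)
cv2.imwrite("pics/b_ins.png",cv2.convertScaleAbs(a,alpha=1.5))
b=cv2.resize(im[205:285,360:520],None,fx=5,fy=5,interpolation=cv2.INTER_CUBIC)
cv2.imwrite("pics/b_box.png",b)
E
```

```text
(no output)
```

View pics/b_ins.png

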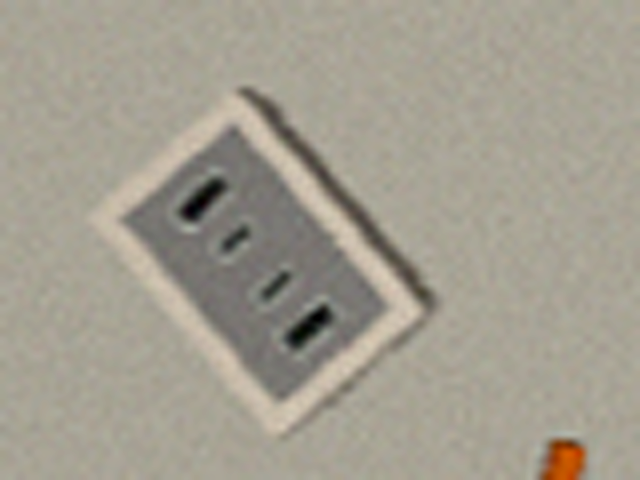

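View pics/b_box.png

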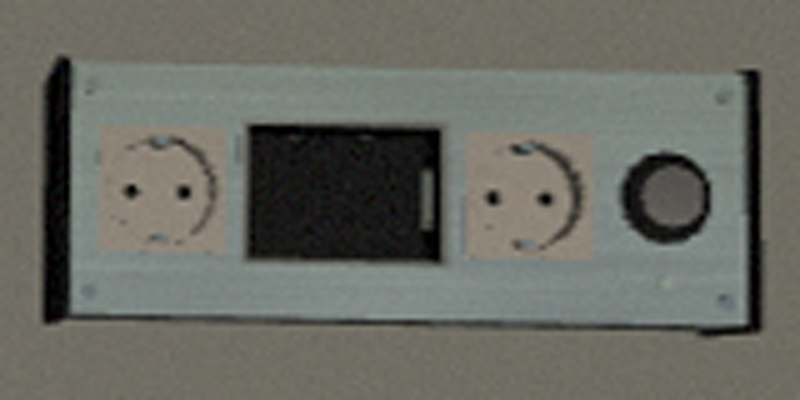

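The insert face corners in the crop are (240,92), (430,310), (280,435), (92,218). The bay mouth corners are (247,127), (441,128), (441,262), (247,260), and the button top is at (673,195).

```bash
cat > h.py <<'E'
from workcell import r
import cv2,numpy as np
from scipy.spatial.transform import Rotation as R
def rot(): return R.from_quat(np.asarray(r.current_tool_rot()),scalar_first=True)
def campose(n,pos=None,ro=None):
    m=r.camera_model(n)
    if n=="wrist":
        T=np.eye(4);T[:3,:3]=ro.as_matrix();T[:3,3]=pos
        C=T@m["hand_eye"]; return m["mtx"],C[:3,:3],C[:3,3]
    Rm=cv2.Rodrigues(m["rvec"])[0]; return m["mtx"],Rm.T,-Rm.T@m["tvec"]
def pix2w(cam,uv,z):
    K,Rc,t=cam; uv=np.atleast_2d(uv).astype(float)
    d=(Rc@np.linalg.inv(K)@np.c_[uv,np.ones(len(uv))].T).T
    return t+d*((z-t[2])/d[:,2])[:,None]
def quat(ang): # tool y down, tool x at angle ang in world xy
    x=np.array([np.cos(ang),np.sin(ang),0]);y=np.array([0,0,-1.]);z=np.cross(x,y)
    return R.from_matrix(np.c_[x,y,z]).as_quat(scalar_first=True)
def snap(name):
    p=np.array(r.current_position());q=rot();im=r.capture("wrist")
    cv2.imwrite(f"pics/{name}.png",im[:,:,::-1]); np.savez(f"pics/{name}.npz",p=p,q=q.as_quat())
def load(name):
    d=np.load(f"pics/{name}.npz");return campose("wrist",d["p"],R.from_quat(d["q"]))
E
python3 - <<'E'
from h import *
c=campose("top")
def rep(w,n):
    w=w[:,:2];print(n,w.mean(0).round(4),[np.linalg.norm(w[i]-w[(i+1)%4]).round(4) for i in range(4)],[np.degrees(np.arctan2(*(w[(i+1)%4]-w[i])[::-1])).round(1) for i in range(4)])
rep(pix2w(c,np.array([(240,92),(430,310),(280,435),(92,218)])/8+[195,275],.034),"ins")
rep(pix2w(c,np.array([(235,125),(392,305),(280,402),(118,220)])/8+[195,275],.034),"panel")
rep(pix2w(c,np.array([(247,127),(441,128),(441,262),(247,260)])/5+[360,205],.062),"bay")
rep(pix2w(c,np.array([(70,63),(740,72),(745,328),(68,316)])/5+[360,205],.062),"box")
print(pix2w(c,np.array([(673,195)])/5+[360,205],.072))
print(np.degrees(rot().as_matrix()@[1,0,0]),rot().as_matrix().round(2),r.current_joint_positions())
E
```

```text
ins [0.4615 0.2338] [np.float64(0.0662), np.float64(0.044), np.float64(0.0656), np.float64(0.044)] [np.float64(-139.9), np.float64(128.2), np.float64(40.1), np.float64(-51.0)]
panel [0.4617 0.2348] [np.float64(0.0546), np.float64(0.0334), np.float64(0.0557), np.float64(0.0341)] [np.float64(-139.8), np.float64(129.3), np.float64(40.9), np.float64(-52.4)]
bay [ 0.5658 -0.1321] [np.float64(0.0691), np.float64(0.0479), np.float64(0.0688), np.float64(0.0476)] [np.float64(-92.0), np.float64(177.3), np.float64(87.8), np.float64(-2.4)]
box [ 0.5652 -0.1538] [np.float64(0.2391), np.float64(0.0913), np.float64(0.2397), np.float64(0.0906)] [np.float64(-92.5), np.float64(177.9), np.float64(87.3), np.float64(-2.5)]
[[ 0.56145541 -0.24596341  0.072     ]]
[ 21.87738609 -52.95449077  -0.09075071] [[ 0.38 -0.    0.92]
 [-0.92  0.    0.38]
 [-0.   -1.    0.  ]] [-1.29802193e+00  5.32338421e-02  1.61394470e+00 -3.07203381e-05
  1.47600564e+00 -1.19001190e-01]
```

```bash
python3 - <<'E'
from h import *
for a in (-49.6,130.4): print("ins",a,np.round(r.inverse_kinematics([.4616,.2343,.15],quat(np.radians(a))) if r.inverse_kinematics([.4616,.2343,.15],quat(np.radians(a))) is not None else [0],2))
for a in (-2.3,177.7):
  q=r.inverse_kinematics([.566,-.132,.15],quat(np.radians(a))); print("bay",a,None if q is None else np.round(q,2))
E
```

```text
ins -49.6 [ 0.33 -0.14  1.94 -0.    1.34  1.19]
ins 130.4 [ 0.33 -0.14  1.94 -0.    1.34 -1.95]
bay -2.3 [-0.36  0.01  1.79 -0.    1.34 -0.32]
bay 177.7 [-0.36  0.01  1.79 -0.    1.34  2.82]
```

```bash
python3 - <<'E'
from h import *
r.move_to([.566,-.132,.19],quat(np.radians(-2.3))); snap("c_bay")
r.move_to([.4616,.2343,.16],quat(np.radians(-49.6))); snap("c_ins")
print(r.current_time_s())
E
```

```text
3.675
```

View pics/c_bay.png

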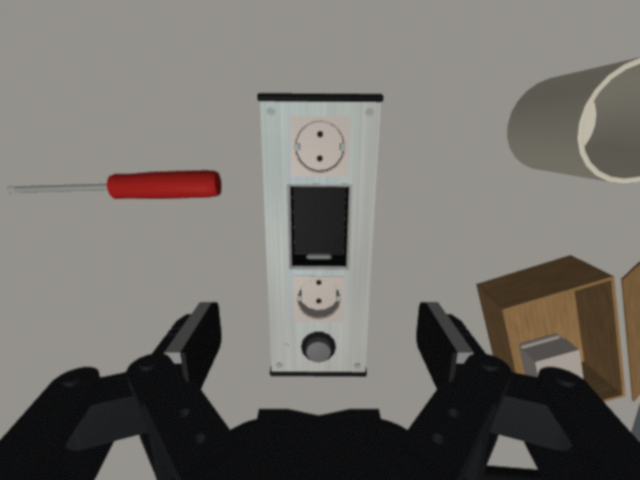

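View pics/c_ins.png

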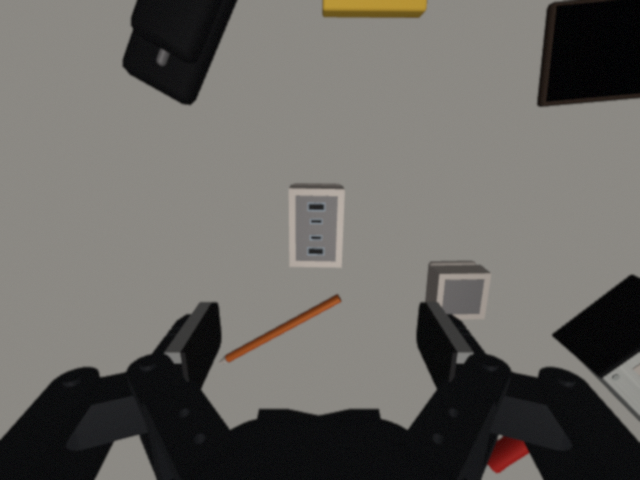

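The bay shows at about (291–349, 185–268) with the button at (319,348). The insert face is at (290–344, 188–267). Enlarging both.

```bash
python3 - <<'E'
import cv2
im=cv2.imread("pics/c_ins.png")
cv2.imwrite("pics/d_ins.png",cv2.resize(im[175:280,260:375],None,fx=5,fy=5,interpolation=cv2.INTER_CUBIC))
im=cv2.imread("pics/c_bay.png")
cv2.imwrite("pics/d_bay.png",cv2.resize(im[175:280,250:390],None,fx=5,fy=5,interpolation=cv2.INTER_CUBIC))
E
```

```text
(no output)
```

View pics/d_ins.png

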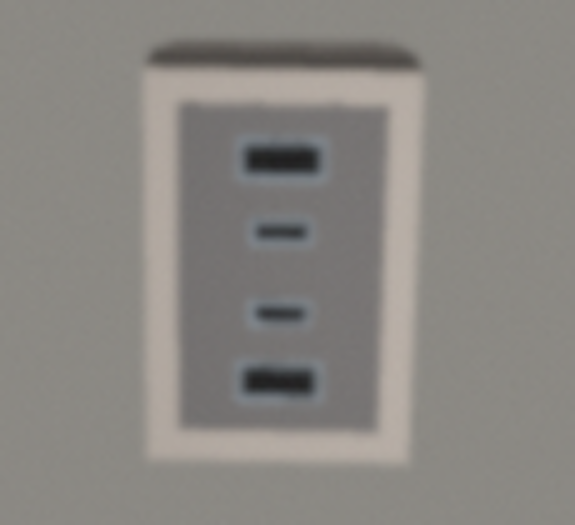

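View pics/d_bay.png

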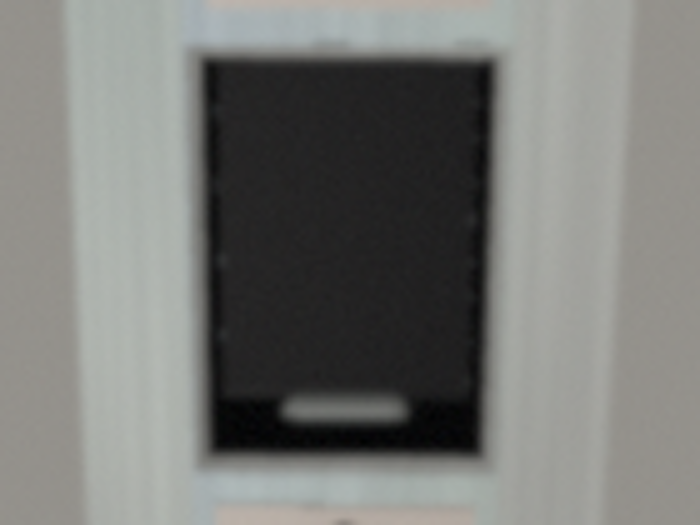

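```bash
python3 - <<'E'
from h import *
def rep(w,n):
    w=w[:,:2];print(n,w.mean(0).round(4),[np.linalg.norm(w[i]-w[(i+1)%4]).round(4) for i in range(4)],[np.degrees(np.arctan2(*(w[(i+1)%4]-w[i])[::-1])).round(1) for i in range(4)])
rep(pix2w(load("c_ins"),np.array([(144,68),(425,70),(410,463),(146,458)])/5+[260,175],.034),"ins")
c=load("c_bay")
rep(pix2w(c,np.array([(188,50),(508,50),(492,466),(200,466)])/5+[250,175],.062),"bayout")
rep(pix2w(c,np.array([(204,60),(492,60),(481,454),(212,452)])/5+[250,175],.060),"bayin")
print(pix2w(c,[319,348],.072))
w=pix2w(c,np.array([(66,0),(86,525)])/5+[250,175],.062)[:,:2];d=w[0]-w[1];print(np.degrees(np.arctan2(d[1],d[0])))
w=pix2w(c,np.array([(636,0),(608,525)])/5+[250,175],.062)[:,:2];d=w[0]-w[1];print(np.degrees(np.arctan2(d[1],d[0])))
d=r.camera_model("wrist");print(r.current_position(),rot().as_matrix().round(3))
E
```

```text
ins [0.462  0.2362] [np.float64(0.0446), np.float64(0.0672), np.float64(0.045), np.float64(0.0666)] [np.float64(-50.0), np.float64(-140.4), np.float64(129.2), np.float64(39.1)]
bayout [ 0.5667 -0.1311] [np.float64(0.0509), np.float64(0.0715), np.float64(0.0502), np.float64(0.0714)] [np.float64(-2.4), np.float64(-92.9), np.float64(177.6), np.float64(87.7)]
bayin [ 0.5667 -0.1312] [np.float64(0.0463), np.float64(0.0681), np.float64(0.0465), np.float64(0.0678)] [np.float64(-2.4), np.float64(-92.4), np.float64(177.2), np.float64(87.4)]
[[ 0.56188473 -0.23985166  0.072     ]]
86.99336449372814
87.5715809671051
[0.46221565 0.23361513 0.16021214] [[ 0.647  0.     0.762]
 [-0.762 -0.     0.647]
 [ 0.    -1.     0.   ]]
```

```bash
python3 - <<'E'
from h import *
q=quat(np.radians(-50.2))
r.move_to([.462,.2362,.08],q)
print(r.line_to([.462,.2362,.014],speed=.1,max_force=8), r.current_position())
r.close(40); print(r.current_opening(),r.current_position()); 
r.line_to([.462,.2362,.17],speed=.2); r.sleep(.2)
snap("e_held"); print(r.current_position(),r.current_opening(),r.current_wrist_force(),r.current_time_s())
E
```

```text
False [0.46270329 0.23645931 0.0147918 ]
0.5087209033520206 [0.46268558 0.23643188 0.0148021 ]
[0.46130708 0.23595887 0.16854371] 0.5121054581825668 [-0.83875555  0.98046595 -0.84630583] 6.5417
```

View pics/e_held.png

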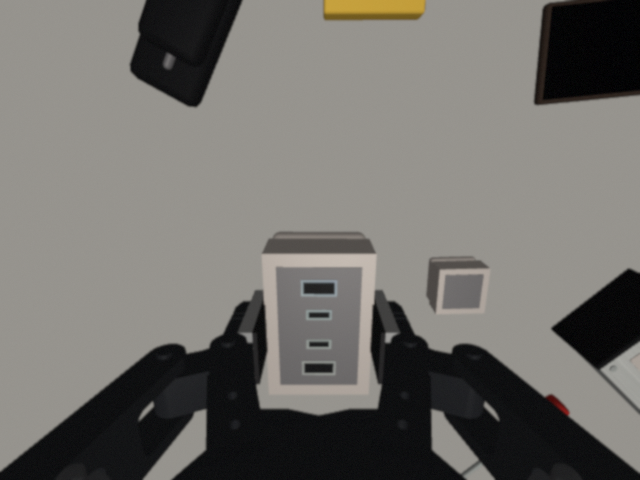

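The insert is held square in the jaws, with face corners near (262,255), (376,254), (370,392), (268,393). Checking its offset in the hand.

```bash
python3 - <<'E'
import cv2
im=cv2.imread("pics/e_held.png")
cv2.imwrite("pics/f.png",cv2.resize(im[225:405,240:400],None,fx=3.3,fy=3.3,interpolation=cv2.INTER_CUBIC))
from h import *
w=pix2w(load("e_held"),[(262,255),(376,254),(370,392),(268,393)],.1877)
d=np.load("pics/e_held.npz");t=R.from_quat(d["q"]).inv().apply(w-d["p"]);print(t.round(4),t.mean(0).round(4))
E
```

```text
[[-0.022  -0.0196  0.0329]
 [ 0.0219 -0.0196  0.0334]
 [ 0.0226 -0.0194 -0.0318]
 [-0.0226 -0.0194 -0.0324]] [-0.     -0.0195  0.0005]
```

View pics/f.png

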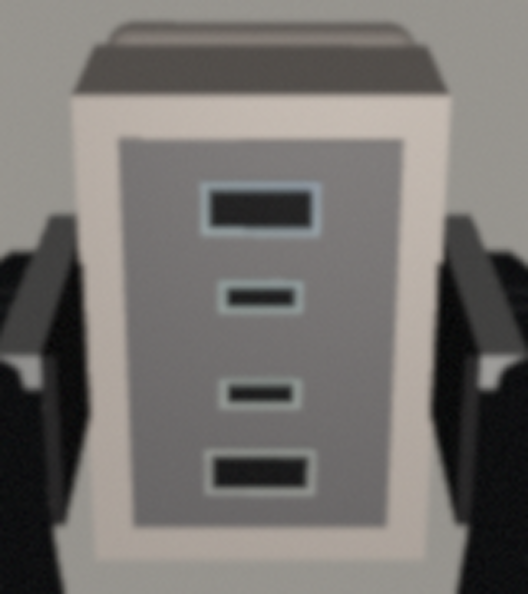

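```bash
python3 - <<'E'
from h import *
q=quat(np.radians(-2.5)); T=np.array([.5665,-.1314])
r.move_to([*T,.13],q); r.sleep(.15)
p=np.array(r.current_position()); print(p)
r.line_to([*T,.085],speed=.1); r.sleep(.1); p=np.array(r.current_position()); e=T-p[:2];print(p,r.current_wrist_force())
C=T+e
h=r.line_to([*C,.0615],speed=.04,max_force=6); print(h,r.current_position(),r.current_wrist_force(),r.current_wrist_torque(),r.current_opening(),r.current_time_s())
snap("g")
E
```

```text
[ 0.56668076 -0.13045275  0.13017049]
[ 0.56717318 -0.13164009  0.08591882] [0.08983089 0.43095661 0.05824865]
False [ 0.56585209 -0.13117965  0.06142506] [-0.28242564 -0.17711131 -0.14441525] [ 0.0042765  -0.05374892  0.02153978] 0.5086895392424128 9.5667
```

View pics/g.png

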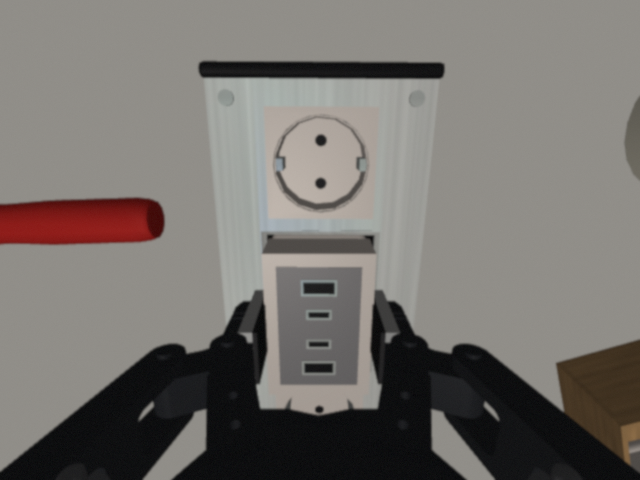

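The insert has entered the bay with no contact force. I'll go a little lower until the fingertips or catches touch, then release.

```bash
python3 - <<'E'
from h import *
p=np.array(r.current_position())
print(r.line_to([p[0],p[1],.0575],speed=.03,max_force=5),r.current_position(),r.current_wrist_force())
r.release(); r.sleep(.2)
p=np.array(r.current_position())
r.line_to([.5665,-.1314,.15],speed=.2); r.sleep(.15)
snap("h"); print(r.current_time_s())
E
```

```text
True [ 0.566768   -0.13149012  0.06014138] [-1.36545129  0.27318112  4.05611529]
11.325
```

View pics/h.png

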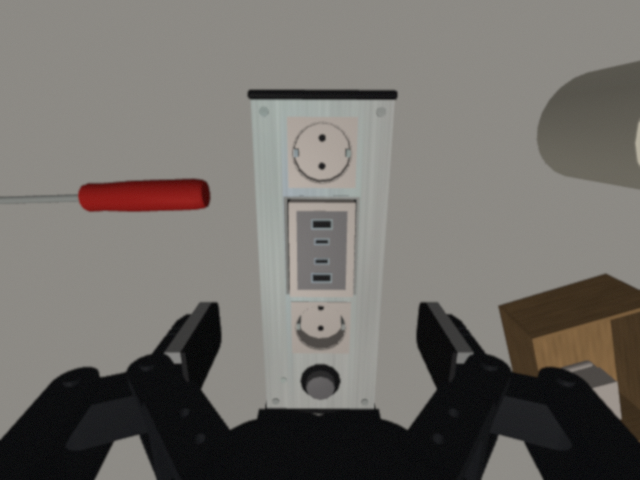

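The insert sits straight in the bay with its face centre near (321,248), standing proud on the catches. The button top is near (320,384). Next: close the fingers and press the middle of the face.

```bash
python3 - <<'E'
from h import *
print(pix2w(load("h"),[(321,248),(320,385)],.072).round(4))
r.close(20)
T=[.5667,-.1314]
r.line_to([*T,.09],speed=.12); r.sleep(.1); f0=np.array(r.current_wrist_force());print(r.current_position(),f0)
h=r.line_to([*T,.0585],speed=.03,max_force=28); print(h,r.current_position(),np.array(r.current_wrist_force())-f0)
r.sleep(.2); print(r.current_position(),np.array(r.current_wrist_force())-f0)
r.line_to([*T,.13],speed=.2); r.sleep(.15); snap("i"); print(r.current_time_s())
E
```

```text
[[ 0.5667 -0.1279  0.072 ]
 [ 0.5612 -0.2408  0.072 ]]
[ 0.56761253 -0.13176756  0.09136128] [ 0.45821044 -0.54953708 -0.16513252]
False [ 0.56720742 -0.131403    0.06206841] [-11.29287857   3.53715018  21.61753664]
[ 0.56718503 -0.13136695  0.06207171] [-9.82462542  4.48443948 20.73527108]
14.95
```

View pics/i.png

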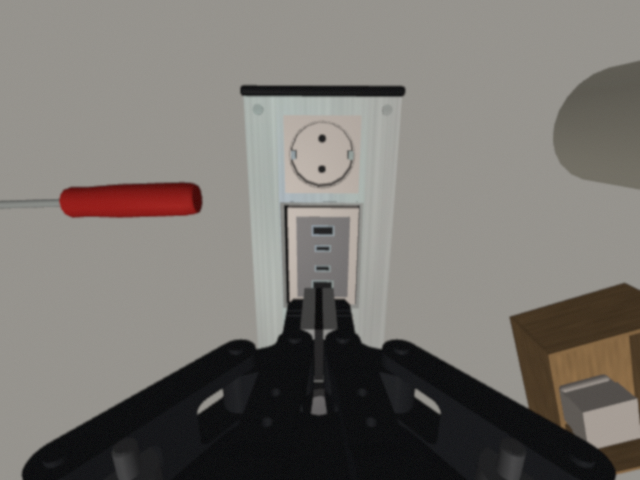

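The press stopped firmly at TCP z = 0.0621 under about 21 N, which is box-top level. I'll check flushness from the scene camera before pressing the button.

```bash
python3 - <<'E'
from h import *
r.move_to([.5616,-.2455,.13],quat(np.radians(-2.5)))
im=r.capture("scene")[:,:,::-1]; cv2.imwrite("pics/j.png",cv2.resize(im[170:270,170:310],None,fx=5.5,fy=5.5,interpolation=cv2.INTER_CUBIC))
im=r.capture("top")[:,:,::-1]; cv2.imwrite("pics/j2.png",cv2.resize(im[205:285,360:520],None,fx=5,fy=5,interpolation=cv2.INTER_CUBIC))
E
```

```text
(no output)
```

View pics/j.png

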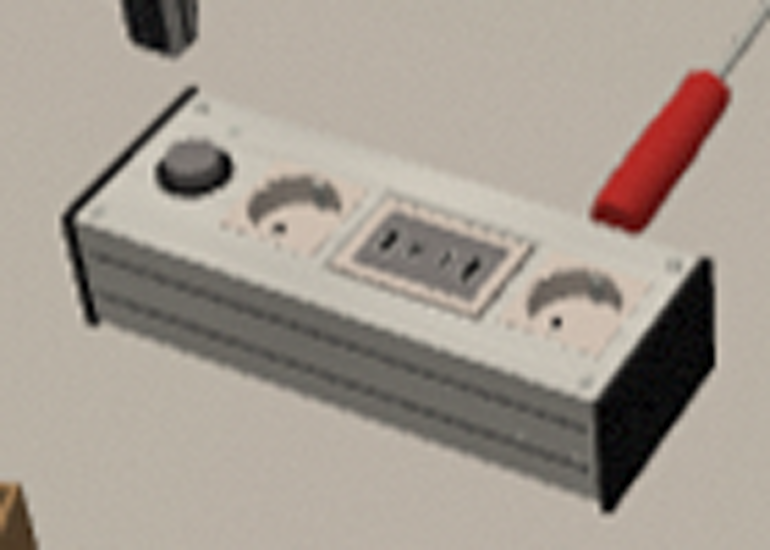

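View pics/j2.png

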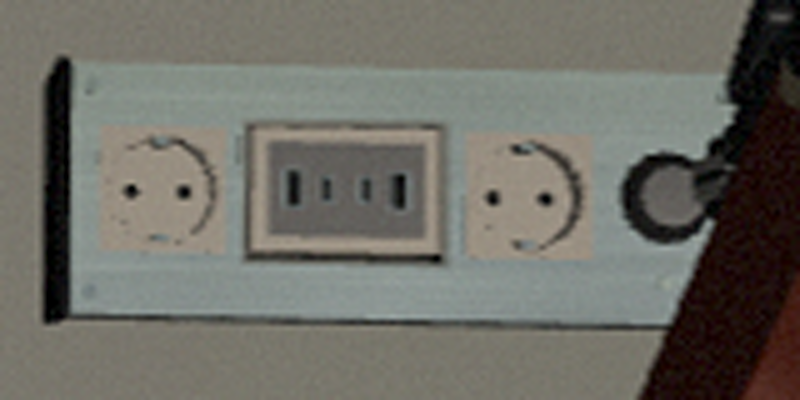

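The insert's face, at (365–520, 200–310) in the scene crop, is level with the box top and shows no side wall. Now the button.

```bash
python3 - <<'E'
from h import *
T=[.5616,-.2455]
r.line_to([*T,.085],speed=.12); r.sleep(.1); f0=np.array(r.current_wrist_force());print(r.current_position(),f0)
h=r.line_to([*T,.0630],speed=.02,max_force=14); print(h,r.current_position(),np.array(r.current_wrist_force())-f0)
r.sleep(.3); print(r.current_position(),np.array(r.current_wrist_force())-f0)
r.line_to([*T,.09],speed=.08); r.sleep(.1)
r.line_to([*T,.20],speed=.2); r.move_to([.45,-.42,.25],quat(np.radians(-40))); r.sleep(.2)
for n in("scene","top"): cv2.imwrite(f"pics/k_{n}.png",r.capture(n)[:,:,::-1])
print(r.current_time_s(),r.current_wrist_force())
im=cv2.imread("pics/k_scene.png");cv2.imwrite("pics/k2.png",cv2.resize(im[170:270,170:310],None,fx=5.5,fy=5.5,interpolation=cv2.INTER_CUBIC))
E
```

```text
[ 0.56234455 -0.24565519  0.08612581] [-0.18035776 -0.2370745  -0.01744589]
True [ 0.56150924 -0.24548386  0.06624741] [-1.67470975  1.72835304  4.83969724]
[ 0.56153739 -0.2454572   0.06627893] [-1.93261711  1.34221886  5.01215275]
19.8583 [ 0.77281675  0.43379688 -0.06689332]
```

View pics/k2.png

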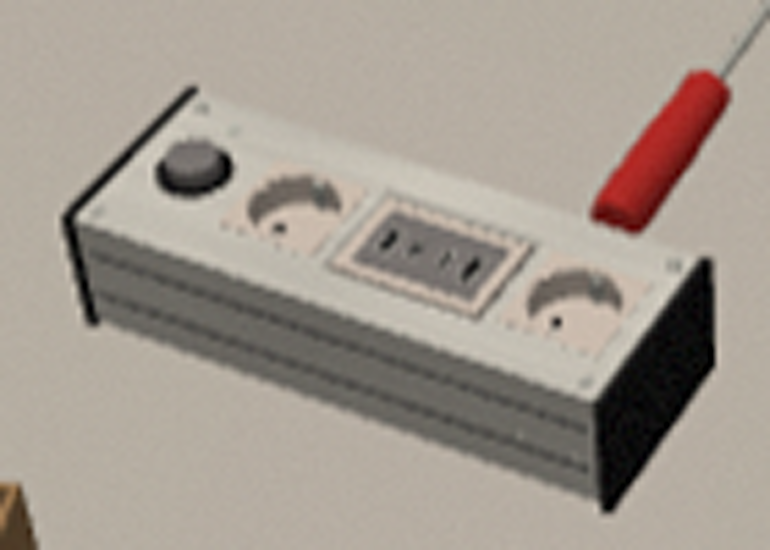

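View pics/k_top.png

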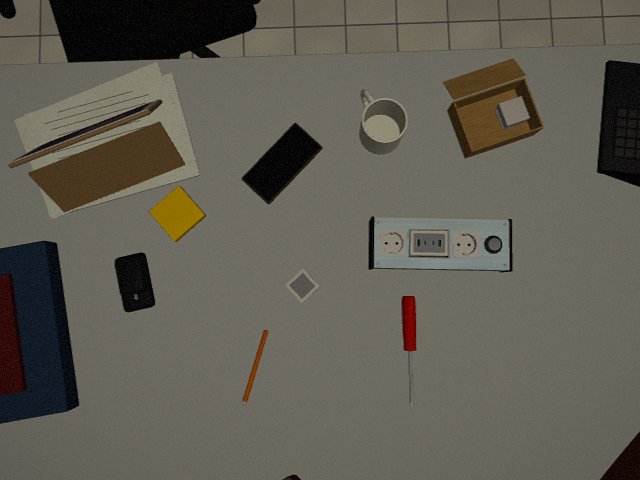

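Everything else is where it was, and the button is back out. But the press settled at z = 0.0663 with only 5 N, so I can't be sure it reached its stop. I'll press once more, harder.

```bash
python3 - <<'E'
from h import *
T=[.5616,-.2455]; q=quat(np.radians(-2.5))
r.move_to([*T,.14],q); r.line_to([*T,.085],speed=.12); r.sleep(.1); f0=np.array(r.current_wrist_force())
h=r.line_to([*T,.0620],speed=.02,max_force=26); print(h,r.current_position(),np.array(r.current_wrist_force())-f0)
r.sleep(.3); print(r.current_position(),np.array(r.current_wrist_force())-f0)
r.line_to([*T,.09],speed=.08); r.sleep(.1)
r.line_to([*T,.20],speed=.2); r.move_to([.45,-.42,.25],q); r.sleep(.3)
for n in("scene","top"): cv2.imwrite(f"pics/l_{n}.png",r.capture(n)[:,:,::-1])
print(r.current_time_s(),r.current_wrist_force())
im=cv2.imread("pics/l_scene.png");cv2.imwrite("pics/l2.png",cv2.resize(im[170:270,170:310],None,fx=5.5,fy=5.5,interpolation=cv2.INTER_CUBIC))
E
```

```text
False [ 0.56172477 -0.24549504  0.06581703] [-9.90187368  5.41474287 19.55699742]
[ 0.56173482 -0.24549707  0.0658346 ] [-10.26585229   4.85590103  20.1228679 ]
25.6583 [ 0.66926504 -0.33748464  1.00732021]
```

View pics/l2.png

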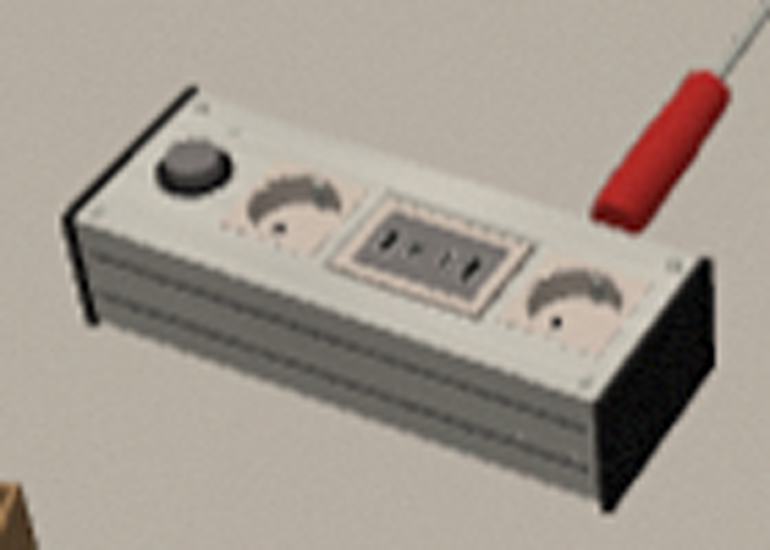

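The button clearly hit its stop this time (z = 0.0658, 20 N), and the picture shows it back out with the insert still flush.

```bash
python3 -c "
from workcell import r
r.job_done()"
```

```text
the job is handed in; nothing more can be done
```

The USB charger insert is in the bay and flush with the box top. The reset button was then pressed to its stop and sprang back. I handed the job in just after about 25.7 s on the robot clock.

- **Insert:** I gripped it by its long sides, lowered it into the bay, released it onto the catches, and pressed the middle of its face with closed fingers. The press stopped at z = 0.062 m under about 21 N. The scene and top pictures show the face flush.
- **Button:** I pressed it twice. The first press settled at z = 0.0663 m with only 5 N, so I couldn't be sure it had reached the stop. The second held against the stop at z = 0.0658 m under about 20 N. The last picture shows the button back out.
- **Other objects:** In the top view after the first press they were all where they started. I saved another top view after the second press but did not look at it.
- **Disagreement:** The top and wrist cameras differed by 1–2 mm on the insert and bay. Wrist-camera readings of the button were about 5 mm off, and one late reading of the seated insert was about 3.5 mm off. I located the button from the bay's position and the top view instead.

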